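Refit the menu panel of a lit counter sign and switch it on

ROBOT

A 7-joint arm with a two-finger parallel gripper is mounted at the origin on the work surface. World frame = base frame: x ahead of the robot, y to its left, z up, the work surface at z = 0. Lengths are in m, angles in rad, forces in N, time in s.
With the tool pointing down it reaches from about 0.425 to 0.925 m from the base axis. Payload 6.8 kg.
Tool frame: the origin (TCP) lies on the front face of the gripper's body, between the roots of the fingers; the fingertips stand 73 mm ahead of it and the grasp point (between the pads) lies r.pinch_z ahead of it (r.pinch_z is the distance from the TCP to the grasp point, in m); z points along the fingers, y is the direction in which the jaws open and shut (so a half turn about z gives the same grasp; the last joint's range is limited). The gripper opens to 85 mm and grips with 20 to 120 N. Pads are 22 mm wide; open, the fingers measure 114 mm over their backs; the gripper's body (76 mm by 85 mm) begins 54 mm behind the grasp point. The pads swing forward as they close: fully open they stand 13 mm farther back than shut.
Start: joints at [1.163, 0.477, 0.022, 1.555, -0.011, 1.109, -0.083], TCP at [0.199, -0.645, 0.304] pointing down, gripper open.
Joint ranges: [-2.96, 2.96], [-0.34, 2.1], [-1.41, 1.46], [0.24, 2.44], [-1.37, 4.51], [0.17, 1.92], [-2.96, 2.96]. Speed limits (rad/s): [2.39, 2.39, 3.14, 3.14, 3.14, 3.14, 3.14].

INTERFACE

Orientations are given as a rotation vector (axis times angle).
In Python, from bench import readout, grab_frame, r, search_frame, masks_of, tip_of gives the robot as it stands.
- The arm moves only by the tool step_arm, never from a script. Its argument "commands" is a list of rows, each a list of 7 numbers: the shift along the tool's x, y, z as a fraction of full scale, then the turn, a rotation vector about the tool's x, y, z as a fraction of full scale, then the gripper's target within -1 to 1 (shut at 1, half-way at 0, fully open at -1). In form: [[tx, ty, tz, ax, ay, az, hand], ...]. A call has exactly 10 rows; each row is the pose to reach, as a shift and turn from the pose measured when the call began, along the tool's axes at that moment, turning the shorter way round; what a row does not reach only later rows make up. Full scale, the value 1, is 500 mm for a shift and 360 degrees for a turn. A row lasts 1/8 s, in which the tool goes at most 62.5 mm and 10.7 degrees, less where a joint would pass 70% of its speed; a pose out of reach is approached as far as the arm can. A call with a number of a shift or a turn outside -1 to 1 is refused whole. A call with a gripper value outside its range is refused whole. The fingers move at their own pace and stop on an object; "newtons" is the grip in N (left out, the last holds). Time passes only in rows, so rows that repeat a pose let the fingers close, or fill a call up. It gives the time, the measured TCP pose, the force and the opening at its end, in the units of the state.
- readout.get_obs(): the state, without advancing time (a new reading comes with each control period).
- grab_frame(name): name is "side" or "top"; returns a dict with "img" (420x560x3 uint8, red, green, blue), "K" (3x3 intrinsics, pixels), "world_to_cam" (4x4, takes a point from world to camera coordinates). Camera axes: x right, y down, z forward; pixel columns grow to the right and rows downward; lengths in m; the calibration is good to about 2 mm. A picture is of the moment at which its call begins. There is no depth.
- r.hand_in(): hands the job in, once; it reports no verdict.
Trained networks look in a picture, given as the dict that the camera call returned (one of the last four; its "shot" number tells which), for a name from the list of things; names that differ only in an ending like _2 or _b are one class to them, and where a whole thing is asked for, a point or a joint stands for the part that bears it (a point fixed in the world has none). Each returns a list of dicts, best first, with "p" (0 to 1); they miss things now and then, are a little off and sometimes report something else, mostly with a low value. They report only what shows in the picture. A call takes as long as a camera call.
- search_frame(thing, picture): "extent" ([centre column, centre row, width, height] in pixels, round what is visible of it).
- masks_of(thing, picture): "pixels" (420x560 bool, what is visible of it) and "extent" ([centre column, centre row, width, height] in pixels, round what is visible of it).
- tip_of(thing, picture): "point" ([column, row] in pixels: a listed point, or the origin of a listed thing).
The state is a dict: "clock": time; "joints": joint angles; "qvel": joint speeds; "tau": joint torques, N m; "tcp_pos": TCP position; "orientation": TCP orientation; "contact_force": force on the tool from outside, world axes, zero at the start; "moment": the same for the moment, N m; "grip_width": finger opening in m.
Only numpy, scipy, OpenCV 4.12 (cv2) and the standard library are available. Lean on these libraries where they do the work, as an engineer would, in place of code of your own. Each camera call takes 0.05 s, during which the arm holds its last target. There are 200 camera calls.

TASK

The counter menu sign lies on its back with the rail nearest you flipped open and its acrylic menu panel not quite in. Slide the panel gently in until you feel it meet the far stop, snap the open rail over so that it stays shut on the panel, and switch the sign on at the rocker in its foot. Do not force anything - the acrylic cracks and the switch breaks - and leave the other things on the counter where they are.

Things in the scene. Friction and masses are not known exactly. Their poses are not given: they have to be found in the camera images.
- sign: Menu sign on its back, fixed to the counter: an oak foot (x = +86 to +132, y = -125 to +125, top z = 36 mm) carrying an aluminium snap frame. x points from the frame's open near rail to the foot, y along the rails, z up; origin on the underside. The frame is screwed on through slots: it may sit up to 5 mm nearer or farther in x than drawn here, which no reading tells: it must be felt.
- panel: White acrylic A5 menu panel with grey printed bars, 148 (its x) x 210 x 4 mm, 0.1 to 0.2 kg. Origin: centre of its underside; axes as the sign's. Loose on the frame's white bed (top z = 24 mm), under the far and side rails (shut, fixed, underside z = 29.5, top 33 mm), 1.5 mm side play. Starts 3 to 14 mm short of home. Slides with under 2 N at first; over 12 N from the robot cracks it.
- stop (a point): Drawn place of the rigid far stop: x = +74, z = 26 mm of the sign, under the far rail; truly within 5 mm of it in x, as the frame sits. A rubber light seal in front of it must be pressed flush by the panel: the last 2.5 mm take some 3 to 7 N, then the panel stops dead (home) and stays. Its near edge then stands 2 mm over the bed's edge.
- gutter (a point): Drawn middle of the gutter between near rail and bed, on its floor: x = -86, y = 0, z = 14 mm of the sign (truly within 5 mm in x). With the rail open, the room behind the panel's near edge is clear for at least 28 mm in x, |y| under 100 mm, down to the floor: a shut gripper's tips, at about z = 20 mm, can push the edge. Corner caps beyond |y| = 106 mm.
- rail (a joint): Angle of the near snap rail (rad): 0 open, leaning outwards past upright (start); 1.7 shut. L profile 205 mm long, hinged along y at x = -100 (as drawn), z = 12 mm of the sign; web 21 mm, flange 38 mm. Over-centre spring: drives it open below 0.85 and shut above 0.85 rad. About 0.15 N m (4 N square to the flange's edge) starts it; it eases to nothing at 0.85.
- rail_edge (a point): Drawn place, open, of the middle of the rail flange's free edge, outer face: x = -125, z = 47 mm of the sign (fixed mark). Half way the edge is at x = -90, z = 54; shut x = -62, z = 33 (as drawn). It rises as it starts, so a finger pushing it level rubs and may bind. A tooth under the flange shuts close behind the panel's edge: a panel 2 mm or more short holds the rail off.
- rocker (a joint): Angle of the rocker switch (rad): 0 off (start), 0.4 on; sprung away from 0.2 to either end. A shallow V of two black halves, each 15 mm along the sign's y, 22 mm wide, pivot along its x. Off: the -y half is level, the +y half stands up, its end 6 mm higher. Pressing that end takes about 6 N, falling to nothing half way (3 mm down); then it snaps over and lies level.
- switch (a point): Rocker pivot, middle of the switch, at the level half's top: x = +108, y = +60, z = 38.5 mm of the sign (exact: it is in the foot); 1 mm above the bezel (30 x 39 mm), 2.5 mm above the foot. Over 20 N from the robot on the sign, its rail or switch breaks it.
- coin_dish: White ceramic coin dish, 100 mm across, 28 mm high, beside the sign. Leave it alone.
- card_terminal: Grey hand-held card terminal, 155 x 76 x 22 mm, beside the sign. Leave it alone.
- bar_carton: Open cardboard carton of chocolate bars, 150 x 85 x 45 mm, on the counter. Leave it alone.

How it is judged:
By the outcome, as a careful person would: the job done as asked, in the order asked, and still so for the second after the job is handed in, with the robot touching nothing.
It also fails if it takes over 72 s, if anything falls off the work surface, if the arm or the gripper's body presses on something with over 40 N, if the wrist force passes 120 N, or if a joint passes its speed limit or range.

## Working session

There is one attempt and no reset: what is moved stays moved. The work goes in short steps, Python scripts to look and compute and a tool call to move; the robot and the scene stay as the last step left them, time stands still between calls to the robot, and variables do not carry over. Pictures are saved under pics/ and viewed, about 8 in all and at most 12, crops included, and the job is handed in when it is done.

Besides the shell and the picture viewer there is one more tool, called by a JSON object that holds its "name" and its "arguments", one argument or row to a line. step_arm: Moves the arm, as the interface text tells. Its arguments: {"type":"object","properties":{"commands":{"type":"array"},"newtons":{"type":"number"}},"required":["commands"]}

```bash
mkdir -p pics; cat > h.py <<'E'
import numpy as np, cv2
from scipy.spatial.transform import Rotation as R
from bench import readout, grab_frame, r, search_frame, masks_of, tip_of
def cam(f): 
    W=np.array(f["world_to_cam"]);return np.array(f["K"]),W[:3,:3],W[:3,3]
def proj(f,P):
    K,Rm,t=cam(f);p=(np.atleast_2d(P)@Rm.T+t)@K.T;return p[:,:2]/p[:,2:]
def at_z(f,uv,z):
    K,Rm,t=cam(f);d=Rm.T@np.linalg.solve(K,[uv[0],uv[1],1]);c=-Rm.T@t
    return c+d*(z-c[2])/d[2]
def tri(fs,uvs):
    A=[];b=[]
    for f,uv in zip(fs,uvs):
        K,Rm,t=cam(f);d=Rm.T@np.linalg.solve(K,[uv[0],uv[1],1]);d/=np.linalg.norm(d);c=-Rm.T@t
        M=np.eye(3)-np.outer(d,d);A.append(M);b.append(M@c)
    return np.linalg.solve(sum(A),sum(b))
def save(f,n): cv2.imwrite("pics/"+n,f["img"][:,:,::-1])
E
python3 - <<'E'
from h import *
o=readout.get_obs();print({k:np.round(v,3) for k,v in o.items()},r.pinch_z)
s=grab_frame("side");t=grab_frame("top")
for n in ["sign","panel","rail","rocker","switch","stop","gutter","rail_edge","coin_dish","card_terminal","bar_carton"]:
    for nm,f in(("s",s),("t",t)):
        a=tip_of(n,f)[:1];b=search_frame(n,f)[:1]
        print(n,nm,[(np.round(x["point"],1),round(x["p"],2)) for x in a],[(np.round(x["extent"],0),round(x["p"],2)) for x in b])
cv2.imwrite("pics/a.png",cv2.resize(t["img"][:,:,::-1],(800,600)));cv2.imwrite("pics/b.png",cv2.resize(s["img"][:,:,::-1],(800,600)))
for f in(s,t):
    K,Rm,tt=cam(f);print(K.round(1).tolist(),(-Rm.T@tt).round(3),Rm.round(2).tolist())
E
```

```text
{'clock': np.float64(0.0), 'joints': array([ 1.163,  0.478,  0.022,  1.556, -0.011,  1.109, -0.083]), 'qvel': array([-0.002, -0.001, -0.001, -0.001, -0.001,  0.   ,  0.   ]), 'tau': array([ 0.0000e+00, -5.9646e+01,  1.6080e+00, -2.8121e+01,  1.2000e-02,
        9.0000e-03,  0.0000e+00]), 'tcp_pos': array([ 0.199, -0.644,  0.303]), 'orientation': array([-3.105e+00, -4.690e-01,  1.000e-03]), 'contact_force': array([-0.216,  0.653,  0.055]), 'moment': array([ 0.011,  0.038, -0.008]), 'grip_width': np.float64(0.086)} 0.0539
sign s [] []
sign t [] [(array([275., 168., 114., 116.]), 0.58)]
panel s [(array([234.1, 213.6]), 0.7)] [(array([236., 216., 119.,  64.]), 0.72)]
panel t [(array([274.2, 176.4]), 0.93)] [(array([276., 180.,  97.,  66.]), 0.85)]Traceback (most recent call last):
  File "<stdin>", line 6, in <module>
ValueError: it knows: bar_carton, card_terminal, coin_dish, gutter, panel, rail_edge, sign, stop, switch
```

```bash

python3 - <<'E'
from h import *
import pickle
s=grab_frame("side");t=grab_frame("top")
cv2.imwrite("pics/a.png",cv2.resize(t["img"][:,:,::-1],(800,600)));cv2.imwrite("pics/b.png",cv2.resize(s["img"][:,:,::-1],(800,600)))
pickle.dump((s,t),open("f0.pkl","wb"))
for n in ["sign","panel","switch","stop","gutter","rail_edge","coin_dish","card_terminal","bar_carton"]:
    q={}
    for nm,f in(("s",s),("t",t)):
        a=tip_of(n,f)[:1]
        if a:q[nm]=a[0]["point"]
        print(n,nm,[(np.round(x["point"],1),round(x["p"],2)) for x in a])
    if len(q)==2: print("   ",tri((s,t),(q["s"],q["t"])).round(4))
for f in(s,t):
    K,Rm,tt=cam(f);print(K.round(1).tolist(),(-Rm.T@tt).round(3),Rm.round(2).tolist())
E
```

```text
sign s []
sign t [(array([273.3, 207.5]), 0.54)]
panel s []
panel t [(array([274.8, 177.2]), 0.95)]
switch s [(array([174.1, 196.1]), 0.91)]
switch t [(array([246.7, 123.8]), 0.95)]
    [0.6903 0.0851 0.0427]
stop s [(array([211.3, 195.8]), 0.85)]
stop t [(array([272. , 139.4]), 0.8)]
    [0.6516 0.0255 0.035 ]
gutter s [(array([264.1, 230. ]), 0.91)]
gutter t [(array([272.7, 206.2]), 0.72)]
    [0.5002 0.0248 0.0195]
rail_edge s [(array([280.1, 224.8]), 0.84)]
rail_edge t [(array([277.3, 226. ]), 0.79)]
    [0.4562 0.0185 0.0474]
coin_dish s [(array([209.6, 195.9]), 0.51)]
coin_dish t [(array([175.3, 160.2]), 0.77)]
    [0.5294 0.1793 0.1664]
card_terminal s [(array([293.5, 183.5]), 0.94)]
card_terminal t [(array([367.5, 168.2]), 0.84)]
    [ 0.598  -0.1863 -0.001 ]
bar_carton s [(array([388.5, 198.8]), 0.79)]
bar_carton t [(array([402.3, 254.3]), 0.67)]
    [ 0.3934 -0.2548  0.0121]
[[480.6, 0.0, 272.6], [0.0, 480.6, 208.0], [0.0, 0.0, 1.0]] [-0.048  0.56   0.538] [[-0.72, -0.69, -0.0], [-0.36, 0.38, -0.85], [0.59, -0.61, -0.52]]
[[504.2, 0.0, 282.5], [0.0, 504.2, 206.2], [0.0, 0.0, 1.0]] [0.297 0.007 1.118] [[-0.02, -1.0, -0.0], [-0.98, 0.02, -0.19], [0.19, -0.0, -0.98]]
```

View pics/a.png

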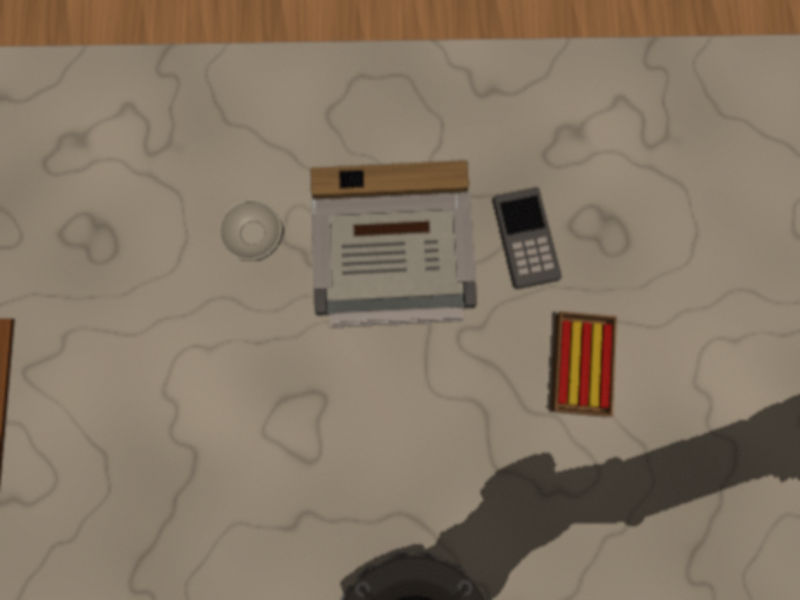

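View pics/b.png

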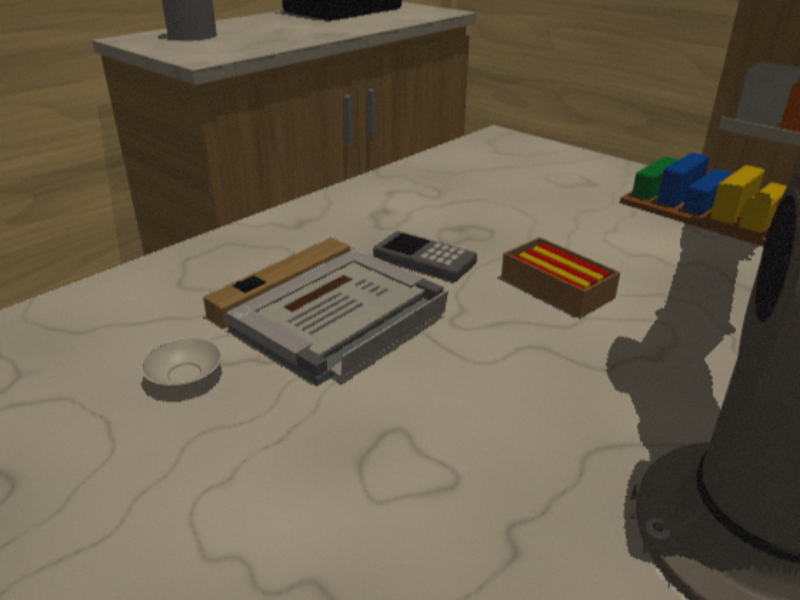

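The views show the sign centred near (395,240) in the top picture: the open rail is along the bottom edge (y≈318), the foot is at the top, and the rocker is at (351,179). The dish is to its left, with the terminal and carton to its right. Next I fit the sign's pose to the foot outline and the rocker.

```bash

python3 - <<'E'
from h import *
import pickle
from scipy.optimize import minimize
s,t=pickle.load(open("f0.pkl","rb"))
def oak(f):
    im=cv2.cvtColor(f["img"],cv2.COLOR_RGB2HSV).astype(int)
    return ((im[...,1]>90)&(im[...,0]<25)&(im[...,2]>60))
ms=[]
for f,(x0,x1,y0,y1) in((t,(205,340,100,145)),(s,(130,260,155,235))):
    m=oak(f);w=np.zeros_like(m);w[y0:y1,x0:x1]=1;m=(m&w).astype(np.uint8)
    n,l,st,_=cv2.connectedComponentsWithStats(m);k=1+np.argmax(st[1:,4]);m=(l==k).astype(np.uint8)
    m=cv2.morphologyEx(m,cv2.MORPH_CLOSE,np.ones((15,15)));ms.append(m);print(m.sum(),st[k])
S=4
def pts(p,Q):
    c,sn=np.cos(p[2]),np.sin(p[2]);Q=np.array(Q,float)
    return np.c_[p[0]+c*Q[:,0]-sn*Q[:,1],p[1]+sn*Q[:,0]+c*Q[:,1],Q[:,2]]
def ren(f,p,Q):
    h=cv2.convexHull(proj(f,pts(p,Q)).astype(np.float32))
    m=np.zeros((420*S,560*S),np.uint8);cv2.fillPoly(m,[np.round((h+.5)*S).astype(int)],1)
    return cv2.resize(m.astype(np.float32),(560,420),interpolation=cv2.INTER_AREA)
top=[(x,y,.036) for x in(.086,.132) for y in(-.125,.125)]
box=top+[(.132,y,0) for y in(-.125,.125)]+[(.086,.125,0.)]
def cost(p,w=(1,1)):
    return w[0]*np.abs(ren(t,p,top)-ms[0]).sum()+w[1]*np.abs(ren(s,p,box)-ms[1]).sum()
for w in((1,0),(0,1),(1,1)):
    b=min((minimize(cost,[.585,.027,y],args=(w,),method="Nelder-Mead",options=dict(initial_simplex=np.array([[.585,.027,y],[.595,.027,y],[.585,.037,y],[.585,.027,y+.05]]),xatol=1e-5)) for y in(0,.03,-.03)),key=lambda r:r.fun)
    print(w,b.x.round(4),b.fun)
p=b.x
print("switch",pts(p,[(.108,.06,.0385)]).round(4),[proj(f,pts(p,[(.108,.06,.0385)])).round(1) for f in(s,t)])
for n,q in(("gutter",(-.086,0,.014)),("rail_edge",(-.125,0,.047)),("stop",(.074,0,.026))):
    print(n,pts(p,[q]).round(4),[proj(f,pts(p,[q])).round(1) for f in(s,t)])
m,st=masks_of,0
ov=t["img"].copy()[:,:,::-1].copy();ov=cv2.resize(ov[95:235,200:350],None,fx=4,fy=4,interpolation=cv2.INTER_CUBIC)
def dr(Q,f,o,x0,y0,col):
    h=np.round((proj(f,pts(p,Q))+.5-[x0,y0])*4).astype(int);cv2.polylines(o,[h],True,col,1)
ft=[top[0],top[1],top[3],top[2]]
bez=[(.108+a*.015,.06+b*.0195,.0375) for a,b in((-1,-1),(-1,1),(1,1),(1,-1))]
pan=[(x,y,.028) for x,y in((-.083,-.105),(-.083,.105),(.06,.105),(.06,-.105))]
for q,c in((ft,(0,255,0)),(bez,(0,0,255)),(pan,(255,0,0)),([(-.125,-.1025,.047),(-.125,.1025,.047)],(0,255,255))): dr(q,t,ov,200,95,c)
cv2.imwrite("pics/c.png",ov)
E
```

```text
2367 [ 218  112  110   27 2154]
1628 [ 143  167  102   62 1425]
(1, 0) [0.5792 0.0222 0.0435] 227.8125
(0, 1) [0.5878 0.0242 0.0021] 571.6875
(1, 1) [0.5811 0.0216 0.0369] 1013.0625
switch [[0.6869 0.0855 0.0385]] [array([[175.9, 198.7]]), array([[246.2, 125.5]])]
gutter [[0.4952 0.0184 0.014 ]] [array([[265.3, 231.5]]), array([[277.3, 210.8]])]
rail_edge [[0.4562 0.0169 0.047 ]] [array([[280.7, 224.6]]), array([[278., 226.]])]
stop [[0.6551 0.0243 0.026 ]] [array([[209.3, 198.4]]), array([[273.7, 140.3]])]
```

View pics/c.png

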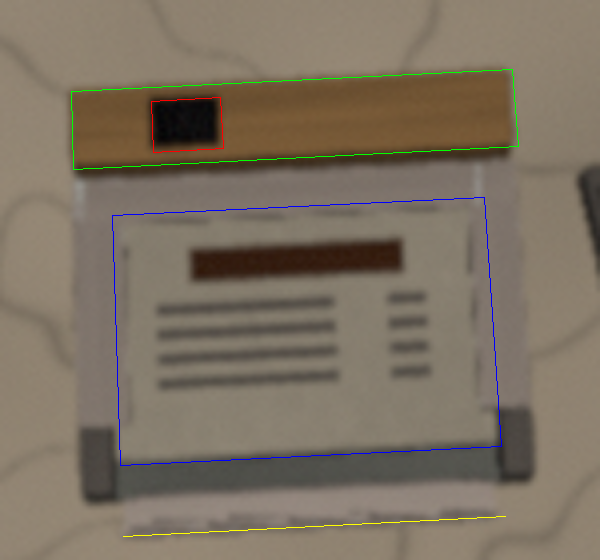

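The overlay agrees with the picture to 1–2 mm: foot green, bezel red. The panel's near edge runs (118,465)–(497,447) in the crop, at sign x ≈ −83 mm. I use the pose (0.5805, 0.0225, yaw 0.038) and go above the gutter.

```bash
cat >> h.py <<'E'
P0=np.array([.5805,.0225]);YAW=.038
def w(sx,sy,z):
    c,s=np.cos(YAW),np.sin(YAW);return np.array([P0[0]+c*sx-s*sy,P0[1]+s*sx+c*sy,z])
def to_sign(p):
    c,s=np.cos(YAW),np.sin(YAW);d=np.array(p[:2])-P0;return np.array([c*d[0]+s*d[1],-s*d[0]+c*d[1],p[2]])
def down(a=0.): # tool pointing down, tool x axis at angle YAW+a in world
    c,s=np.cos(YAW+a),np.sin(YAW+a);x=np.array([c,s,0]);z=np.array([0,0,-1.]);return R.from_matrix(np.c_[x,np.cross(z,x),z])
def cmd(tcp,rot,o=None):
    o=o or readout.get_obs();R0=R.from_rotvec(o["orientation"])
    return np.round(R0.inv().apply(np.array(tcp)-o["tcp_pos"])/.5,4),np.round((R0.inv()*rot).as_rotvec()/(2*np.pi),4)
def show():
    o=readout.get_obs();R0=R.from_rotvec(o["orientation"])
    print("t",round(float(o["clock"]),2),"sign tcp mm",(to_sign(o["tcp_pos"])*1e3).round(1),"F",o["contact_force"].round(2),"M",o["moment"].round(2),"w",round(float(o["grip_width"]),4),"toolx",R0.as_matrix()[:,0].round(3),"z",R0.as_matrix()[:,2].round(3));return o
E
python3 - <<'E'
from h import *
o=show();print(o["joints"].round(2))
for a in(0,np.pi): print(cmd(w(-.098,0,.15),down(a)))
E
```

```text
t 1.5 sign tcp mm [-406.2 -652.4  303.9] F [ 0.17  0.07 -0.13] M [-0.02  0.03  0.01] w 0.0855 toolx [0.955 0.295 0.   ] z [ 0. -0. -1.]
[ 1.16  0.48  0.02  1.56 -0.01  1.11 -0.08]
(array([ 0.9331, -1.1009,  0.3078]), array([ 0.    , -0.    ,  0.0417]))
(array([ 0.9331, -1.1009,  0.3078]), array([ 0.    ,  0.    , -0.4583]))
```

{"name": "step_arm", "arguments": {
  "commands": [
    [0.8,-0.92,0,0,0,0.04,1],
    [0.8,-0.92,0,0,0,0.04,1],
    [0.8,-0.92,0,0,0,0.04,1],
    [0.8,-0.92,0,0,0,0.04,1],
    [0.8,-0.92,0,0,0,0.04,1],
    [0.8,-0.92,0,0,0,0.04,1],
    [0.8,-0.92,0,0,0,0.04,1],
    [0.8,-0.92,0,0,0,0.04,1],
    [0.8,-0.92,0,0,0,0.04,1],
    [0.8,-0.92,0,0,0,0.04,1]
  ],
  "newtons": 30
}}

```text
clock: 2.75
tcp_pos: [0.4465, -0.0847, 0.3044]
orientation: [3.141, 0.079, 0.002]
contact_force: [0.4, 0.0, 1.0]
grip_width: 0.0001
```

```bash
python3 -c "
from h import *
show();print(cmd(w(-.098,0,.13),down(0)))"
```

```text
t 2.75 sign tcp mm [-138.  -102.   304.4] F [0.4  0.01 1.01] M [-0.02  0.01  0.03] w 0.0001 toolx [0.999 0.05  0.001] z [ 0.001  0.    -1.   ]
(array([ 0.082 , -0.203 ,  0.3489]), array([ 0.    , -0.0002,  0.002 ]))
```

{"name": "step_arm", "arguments": {
  "commands": [
    [0.082,-0.203,0.1,0,0,0.002,1],
    [0.082,-0.203,0.2,0,0,0.002,1],
    [0.082,-0.203,0.3,0,0,0.002,1],
    [0.082,-0.203,0.349,0,0,0.002,1],
    [0.082,-0.203,0.349,0,0,0.002,1],
    [0.082,-0.203,0.349,0,0,0.002,1],
    [0.082,-0.203,0.349,0,0,0.002,1],
    [0.082,-0.203,0.349,0,0,0.002,1],
    [0.082,-0.203,0.349,0,0,0.002,1],
    [0.082,-0.203,0.349,0,0,0.002,1]
  ]
}}

```text
clock: 4.0
tcp_pos: [0.4826, 0.0187, 0.1302]
orientation: [3.141, 0.059, 0.003]
contact_force: [0.0, 0.0, -0.4]
grip_width: 0.0002
```

```bash
python3 - <<'E'
from h import *
show();print(cmd(w(-.098,0,.093),down(0)))
s=grab_frame("side");t=grab_frame("top")
a=cv2.resize(s["img"][150:290,150:340],None,fx=4,fy=4,interpolation=3)[:,:,::-1]
cv2.imwrite("pics/d.png",a)
E
```

```text
t 4.0 sign tcp mm [-9.800e+01 -1.000e-01  1.302e+02] F [ 0.05  0.02 -0.36] M [ 0.    0.02 -0.01] w 0.0002 toolx [0.999 0.038 0.002] z [ 0.002 -0.    -1.   ]
(array([-0.0002, -0.0003,  0.0744]), array([ 0.    , -0.0003, -0.0001]))
```

View pics/d.png

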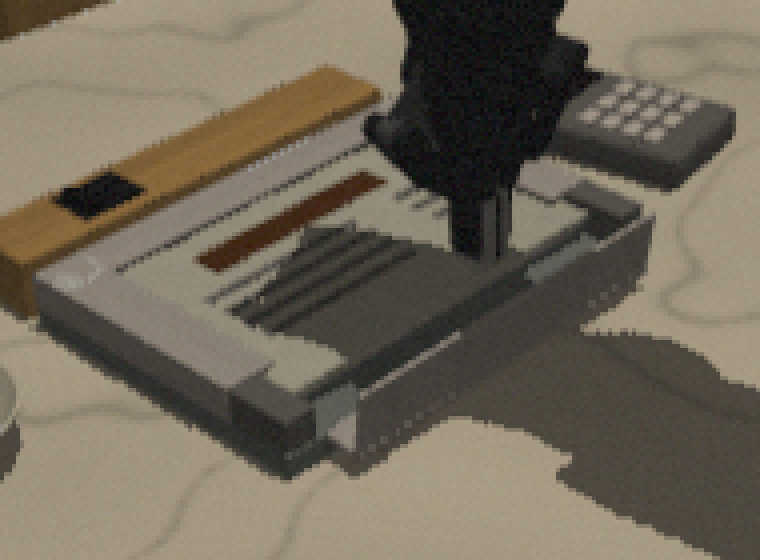

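The shut fingers hang over the gutter, tips at (485,265), between the panel edge and the upright flange. I go down slowly.

{"name": "step_arm", "arguments": {
  "commands": [
    [0,0,0.01,0,0,0,1],
    [0,0,0.02,0,0,0,1],
    [0,0,0.03,0,0,0,1],
    [0,0,0.04,0,0,0,1],
    [0,0,0.05,0,0,0,1],
    [0,0,0.06,0,0,0,1],
    [0,0,0.066,0,0,0,1],
    [0,0,0.07,0,0,0,1],
    [0,0,0.074,0,0,0,1],
    [0,0,0.074,0,0,0,1]
  ]
}}

```text
clock: 5.35
tcp_pos: [0.4826, 0.0187, 0.093]
orientation: [3.141, 0.059, 0.002]
contact_force: [-0.4, -0.7, -1.2]
grip_width: 0.0001
```

```bash
python3 -c "
from h import *
show()"
```

```text
t 5.35 sign tcp mm [-98.  -0.  93.] F [-0.39 -0.68 -1.23] M [0.02 0.04 0.01] w 0.0001 toolx [0.999 0.038 0.001] z [ 0.001 -0.    -1.   ]
```

{"name": "step_arm", "arguments": {
  "commands": [
    [0.0016,0,0,0,0,0,1],
    [0.0032,0,0,0,0,0,1],
    [0.0048,0,0,0,0,0,1],
    [0.0064,0,0,0,0,0,1],
    [0.008,0,0,0,0,0,1],
    [0.0096,0,0,0,0,0,1],
    [0.0112,0,0,0,0,0,1],
    [0.0128,0,0,0,0,0,1],
    [0.0144,0,0,0,0,0,1],
    [0.016,0,0,0,0,0,1]
  ]
}}

```text
clock: 6.6
tcp_pos: [0.4905, 0.019, 0.0929]
orientation: [3.141, 0.059, 0.002]
contact_force: [-1.1, 0.6, 0.7]
grip_width: -0.0
```

```bash
python3 -c "
from h import *
show()"
```

```text
t 6.6 sign tcp mm [-90.1  -0.   92.9] F [-1.1   0.58  0.66] M [-0.04  0.23 -0.02] w -0.0 toolx [0.999 0.038 0.001] z [ 0.001 -0.    -1.   ]
```

{"name": "step_arm", "arguments": {
  "commands": [
    [0.0008,0,0,0,0,0,1],
    [0.0016,0,0,0,0,0,1],
    [0.0024,0,0,0,0,0,1],
    [0.0032,0,0,0,0,0,1],
    [0.004,0,0,0,0,0,1],
    [0.0048,0,0,0,0,0,1],
    [0.0056,0,0,0,0,0,1],
    [0.006,0,0,0,0,0,1],
    [0.006,0,0,0,0,0,1],
    [0.006,0,0,0,0,0,1]
  ]
}}

```text
clock: 7.85
tcp_pos: [0.4936, 0.0191, 0.093]
orientation: [3.141, 0.059, 0.002]
contact_force: [-0.3, -0.2, -0.1]
grip_width: 0.0004
```

```bash
python3 -c "
from h import *
show()"
```

```text
t 7.85 sign tcp mm [-87.   -0.1  93. ] F [-0.34 -0.23 -0.1 ] M [-0.02  0.15  0.  ] w 0.0004 toolx [0.999 0.038 0.001] z [ 0.001 -0.    -1.   ]
```

{"name": "step_arm", "arguments": {
  "commands": [
    [0.0008,0,0,0,0,0,1],
    [0.0016,0,0,0,0,0,1],
    [0.0024,0,0,0,0,0,1],
    [0.0032,0,0,0,0,0,1],
    [0.004,0,0,0,0,0,1],
    [0.0046,0,0,0,0,0,1],
    [0.0046,0,0,0,0,0,1],
    [0.0046,0,0,0,0,0,1],
    [0.0046,0,0,0,0,0,1],
    [0.0046,0,0,0,0,0,1]
  ]
}}

```text
clock: 9.1
tcp_pos: [0.496, 0.0193, 0.093]
orientation: [3.141, 0.059, 0.002]
contact_force: [-1.6, 1.0, -0.6]
grip_width: 0.0
```

```bash
python3 -c "
from h import *
show()"
```

```text
t 9.1 sign tcp mm [-84.5  -0.   93. ] F [-1.58  1.01 -0.62] M [0.15 0.35 0.02] w 0.0 toolx [0.999 0.038 0.001] z [ 0.001 -0.    -1.   ]
```

{"name": "step_arm", "arguments": {
  "commands": [
    [0.0006,0,0,0,0,0,1],
    [0.0012,0,0,0,0,0,1],
    [0.0018,0,0,0,0,0,1],
    [0.0024,0,0,0,0,0,1],
    [0.003,0,0,0,0,0,1],
    [0.0036,0,0,0,0,0,1],
    [0.004,0,0,0,0,0,1],
    [0.004,0,0,0,0,0,1],
    [0.004,0,0,0,0,0,1],
    [0.004,0,0,0,0,0,1]
  ]
}}

```text
clock: 10.35
tcp_pos: [0.4969, 0.0194, 0.0929]
orientation: [3.141, 0.06, -0.001]
contact_force: [-6.7, 0.7, 4.3]
grip_width: 0.0002
```

```bash
python3 -c "
from h import *
show()"
```

```text
t 10.35 sign tcp mm [-83.6   0.   92.9] F [-6.73  0.69  4.29] M [0.29 1.32 0.03] w 0.0002 toolx [ 0.999  0.038 -0.001] z [-0.001 -0.    -1.   ]
```

{"name": "step_arm", "arguments": {
  "commands": [
    [0.002,0,0,0,0,0,1],
    [0.0022,0,0,0,0,0,1],
    [0.0024,0,0,0,0,0,1],
    [0.0026,0,0,0,0,0,1],
    [0.0028,0,0,0,0,0,1],
    [0.0028,0,0,0,0,0,1],
    [0.0028,0,0,0,0,0,1],
    [0.0028,0,0,0,0,0,1],
    [0.0028,0,0,0,0,0,1],
    [0.0028,0,0,0,0,0,1]
  ]
}}

```text
clock: 11.6
tcp_pos: [0.4971, 0.0194, 0.0928]
orientation: [3.14, 0.06, -0.005]
contact_force: [-6.9, 1.4, 4.4]
grip_width: -0.0001
```

```bash
python3 -c "
from h import *
show()"
```

```text
t 11.6 sign tcp mm [-83.4   0.   92.8] F [-6.86  1.42  4.36] M [0.27 1.45 0.03] w -0.0001 toolx [ 0.999  0.038 -0.003] z [-0.003 -0.001 -1.   ]
```

{"name": "step_arm", "arguments": {
  "commands": [
    [0.0024,0,-0.0004,0,0.0002,0,1],
    [0.0026,0,-0.0008,0,0.0004,0,1],
    [0.0028,0,-0.0008,0,0.0005,0,1],
    [0.003,0,-0.0008,0,0.0006,0,1],
    [0.003,0,-0.0008,0,0.0006,0,1],
    [0.003,0,-0.0008,0,0.0006,0,1],
    [0.003,0,-0.0008,0,0.0006,0,1],
    [0.003,0,-0.0008,0,0.0006,0,1],
    [0.003,0,-0.0008,0,0.0006,0,1],
    [0.003,0,-0.0008,0,0.0006,0,1]
  ]
}}

```text
clock: 12.85
tcp_pos: [0.4972, 0.0195, 0.0928]
orientation: [3.14, 0.061, -0.004]
contact_force: [-6.7, 1.7, 1.7]
grip_width: -0.0001
```

```bash
python3 -c "
from h import *
show()"
```

```text
t 12.85 sign tcp mm [-83.3   0.2  92.8] F [-6.68  1.67  1.73] M [0.35 1.4  0.02] w -0.0001 toolx [ 0.999  0.039 -0.002] z [-0.002 -0.001 -1.   ]
```

{"name": "step_arm", "arguments": {
  "commands": [
    [0.003,0,-0.0004,0,0.0004,0,1],
    [0.0032,0,-0.0006,0,0.0005,0,1],
    [0.0034,0,-0.0006,0,0.0006,0,1],
    [0.0036,0,-0.0006,0,0.0006,0,1],
    [0.0038,0,-0.0006,0,0.0006,0,1],
    [0.004,0,-0.0006,0,0.0006,0,1],
    [0.004,0,-0.0006,0,0.0006,0,1],
    [0.004,0,-0.0006,0,0.0006,0,1],
    [0.004,0,-0.0006,0,0.0006,0,1],
    [0.004,0,-0.0006,0,0.0006,0,1]
  ]
}}

```text
clock: 14.1
tcp_pos: [0.4973, 0.0196, 0.0928]
orientation: [3.139, 0.061, -0.004]
contact_force: [-8.2, 1.2, 4.7]
grip_width: -0.0002
```

```bash
python3 -c "
from h import *
show()"
```

```text
t 14.1 sign tcp mm [-83.3   0.2  92.8] F [-8.19  1.18  4.67] M [0.35 1.77 0.03] w -0.0002 toolx [ 0.999  0.039 -0.003] z [-0.003 -0.002 -1.   ]
```

{"name": "step_arm", "arguments": {
  "commands": [
    [0.0036,0,-0.0008,0,0.0004,0,1],
    [0.0038,0,-0.0014,0,0.0005,0,1],
    [0.004,0,-0.0018,0,0.0006,0,1],
    [0.0042,0,-0.0018,0,0.0006,0,1],
    [0.0044,0,-0.0018,0,0.0006,0,1],
    [0.0046,0,-0.0018,0,0.0006,0,1],
    [0.0046,0,-0.0018,0,0.0006,0,1],
    [0.0046,0,-0.0018,0,0.0006,0,1],
    [0.0046,0,-0.0018,0,0.0006,0,1],
    [0.0046,0,-0.0018,0,0.0006,0,1]
  ]
}}

```text
clock: 15.35
tcp_pos: [0.4973, 0.0196, 0.0929]
orientation: [3.139, 0.061, -0.006]
contact_force: [-8.1, 1.6, -0.0]
grip_width: 0.0003
```

```bash
python3 -c "
from h import *
show()"
```

```text
t 15.35 sign tcp mm [-83.2   0.3  92.9] F [-8.06  1.57 -0.02] M [0.44 1.63 0.01] w 0.0003 toolx [ 0.999  0.039 -0.004] z [-0.004 -0.003 -1.   ]
```

{"name": "step_arm", "arguments": {
  "commands": [
    [0.004,0,-0.0004,0,0.0004,0,1],
    [0.0044,0,-0.0006,0,0.0006,0,1],
    [0.0046,0,-0.0008,0,0.0006,0,1],
    [0.0048,0,-0.001,0,0.0006,0,1],
    [0.005,0,-0.001,0,0.0006,0,1],
    [0.0052,0,-0.001,0,0.0006,0,1],
    [0.0054,0,-0.001,0,0.0006,0,1],
    [0.0056,0,-0.001,0,0.0006,0,1],
    [0.0056,0,-0.001,0,0.0006,0,1],
    [0.0056,0,-0.001,0,0.0006,0,1]
  ]
}}

```text
clock: 16.6
tcp_pos: [0.4974, 0.0196, 0.0927]
orientation: [3.138, 0.062, -0.009]
contact_force: [-9.9, 1.9, 4.2]
grip_width: -0.0001
```

```bash
python3 -c "
from h import *
show()"
```

```text
t 16.6 sign tcp mm [-83.1   0.3  92.7] F [-9.87  1.88  4.23] M [0.34 1.98 0.  ] w -0.0001 toolx [ 0.999  0.04  -0.006] z [-0.005 -0.003 -1.   ]
```

The panel is dead: force rose from 6.7 to 9.9 N with no tip travel, which is more than the seal and friction together, so it is home. I back off, then lift.

```bash
python3 -c "
from h import *
show();
for p in((-.090,0,.094),(-.09,0,.15),(-.145,0,.15)): print(cmd(w(*p),down(0)))"
```

```text
t 16.6 sign tcp mm [-83.1   0.3  92.7] F [-9.87  1.88  4.23] M [0.34 1.98 0.  ] w -0.0001 toolx [ 0.999  0.04  -0.006] z [-0.005 -0.003 -1.   ]
(array([-0.0138,  0.0006, -0.0026]), array([0.0005, 0.0009, 0.0003]))
(array([-0.0144,  0.001 , -0.1146]), array([0.0005, 0.0009, 0.0003]))
(array([-0.1244,  0.0008, -0.114 ]), array([0.0005, 0.0009, 0.0003]))
```

{"name": "step_arm", "arguments": {
  "commands": [
    [-0.008,0.0006,-0.001,0.0005,0.0009,0.0003,1],
    [-0.014,0.0006,-0.003,0.0005,0.0009,0.0003,1],
    [-0.014,0.0006,-0.04,0.0005,0.0009,0.0003,1],
    [-0.014,0.001,-0.08,0.0005,0.0009,0.0003,1],
    [-0.014,0.001,-0.115,0.0005,0.0009,0.0003,1],
    [-0.014,0.001,-0.115,0.0005,0.0009,0.0003,1],
    [-0.06,0.001,-0.115,0.0005,0.0009,0.0003,1],
    [-0.124,0.001,-0.114,0.0005,0.0009,0.0003,1],
    [-0.124,0.001,-0.114,0.0005,0.0009,0.0003,1],
    [-0.124,0.001,-0.114,0.0005,0.0009,0.0003,1]
  ]
}}

```text
clock: 17.85
tcp_pos: [0.4366, 0.0169, 0.1499]
orientation: [-3.141, -0.059, -0.002]
contact_force: [0.3, 0.5, -0.0]
grip_width: 0.0002
```

```bash
python3 - <<'E'
from h import *
show()
print(cmd(w(-.145,0,.112),down(0)))
d=37.5
p0=w(-.145,0,.112)
r0=np.hypot(30,21);a0=np.arctan2(21,30)
for th in np.arange(0,1.3,.1):
    a=a0+1.7-th;c=np.array([-100+r0*np.cos(a),12+r0*np.sin(a)])
    print(round(th,2),"corner",c.round(1),"tcp x,z",(c+[-9.5,73]).round(1))
s=grab_frame("side");t=grab_frame("top")
cv2.imwrite("pics/e.png",np.hstack([cv2.resize(f["img"][y:y+140,x:x+130],None,fx=3,fy=3,interpolation=3)[:,:,::-1] for f,x,y in((s,205,165),(t,210,110))]))
E
```

```text
t 17.85 sign tcp mm [-1.440e+02 -1.000e-01  1.499e+02] F [ 0.33  0.47 -0.01] M [ 0.04 -0.03  0.02] w 0.0002 toolx [0.999 0.038 0.001] z [ 0.001  0.    -1.   ]
(array([-0.0021, -0.0002,  0.0758]), array([-0.    , -0.0002, -0.0001]))
0.0 corner [-124.7   39. ] tcp x,z [-134.2  112. ]
0.1 corner [-121.9   41.4] tcp x,z [-131.4  114.4]
0.2 corner [-118.8   43.4] tcp x,z [-128.3  116.4]
0.3 corner [-115.6   45.1] tcp x,z [-125.1  118.1]
0.4 corner [-112.2   46.5] tcp x,z [-121.7  119.5]
0.5 corner [-108.7   47.6] tcp x,z [-118.2  120.6]
0.6 corner [-105.1   48.3] tcp x,z [-114.6  121.3]
0.7 corner [-101.5   48.6] tcp x,z [-111.   121.6]
0.8 corner [-97.8  48.6] tcp x,z [-107.3  121.6]
0.9 corner [-94.2  48.2] tcp x,z [-103.7  121.2]
1.0 corner [-90.6  47.4] tcp x,z [-100.1  120.4]
1.1 corner [-87.1  46.3] tcp x,z [-96.6 119.3]
1.2 corner [-83.7  44.8] tcp x,z [-93.2 117.8]
```

View pics/e.png

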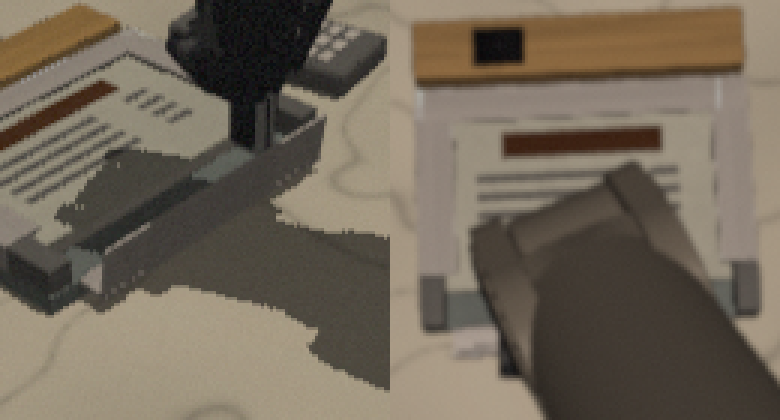

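The panel sits in and the rail is still open. The tips are raised just outside the rail. Lower them behind the flange.

{"name": "step_arm", "arguments": {
  "commands": [
    [-0.003,0,0.02,0,0,0,1],
    [-0.003,0,0.04,0,0,0,1],
    [-0.003,0,0.06,0,0,0,1],
    [-0.003,0,0.076,0,0,0,1],
    [-0.003,0,0.076,0,0,0,1],
    [0.003,0,0.076,0,0,0,1],
    [0.009,0,0.076,0,0,0,1],
    [0.013,0,0.076,0,0,0,1],
    [0.016,0,0.076,0,0,0,1],
    [0.016,0,0.076,0,0,0,1]
  ]
}}

```text
clock: 19.2
tcp_pos: [0.4451, 0.0173, 0.1121]
orientation: [-3.141, -0.059, -0.002]
contact_force: [0.1, -0.4, -0.5]
grip_width: -0.0001
```

```bash
python3 - <<'E'
from h import *
show()
for p in((-134.2,112),(-131.4,114.4),(-128.3,116.4),(-125.1,118.1),(-121.7,119.5),(-118.2,120.6)): print(cmd(w(p[0]/1e3+.0015,0,p[1]/1e3),down(0)))
E
```

```text
t 19.2 sign tcp mm [-135.5   -0.   112.1] F [ 0.06 -0.4  -0.52] M [ 0.02  0.04 -0.03] w -0.0001 toolx [0.999 0.037 0.001] z [ 0.001  0.    -1.   ]
(array([ 0.0056, -0.0001,  0.0002]), array([-0.0001, -0.0002, -0.0001]))
(array([ 0.0112, -0.0001, -0.0046]), array([-0.0001, -0.0002, -0.0001]))
(array([ 0.0174, -0.0001, -0.0086]), array([-0.0001, -0.0002, -0.0001]))
(array([ 0.0238, -0.0001, -0.012 ]), array([-0.0001, -0.0002, -0.0001]))
(array([ 0.0306, -0.0001, -0.0148]), array([-0.0001, -0.0002, -0.0001]))
(array([ 0.0376, -0.0001, -0.017 ]), array([-0.0001, -0.0002, -0.0001]))
```

{"name": "step_arm", "arguments": {
  "commands": [
    [0.003,0,0,0,0,0,1],
    [0.0056,0,0,0,0,0,1],
    [0.0084,0,-0.0024,0,0,0,1],
    [0.0112,0,-0.0046,0,0,0,1],
    [0.0142,0,-0.0066,0,0,0,1],
    [0.0174,0,-0.0086,0,0,0,1],
    [0.0206,0,-0.0104,0,0,0,1],
    [0.0238,0,-0.012,0,0,0,1],
    [0.0238,0,-0.012,0,0,0,1],
    [0.0238,0,-0.012,0,0,0,1]
  ]
}}

```text
clock: 20.45
tcp_pos: [0.4571, 0.0177, 0.1181]
orientation: [-3.141, -0.059, -0.002]
contact_force: [-3.1, -1.3, -1.0]
grip_width: 0.0002
```

```bash
python3 - <<'E'
from h import *
show()
for p in((-121.7,119.5),(-118.2,120.6),(-114.6,121.3),(-111,121.6),(-107.3,121.6),(-103.7,121.2)): print(cmd(w(p[0]/1e3+.0015,0,p[1]/1e3),down(0)))
E
```

```text
t 20.45 sign tcp mm [-1.235e+02 -1.000e-01  1.181e+02] F [-3.12 -1.3  -1.05] M [-0.09  0.74 -0.06] w 0.0002 toolx [0.999 0.037 0.002] z [ 0.002  0.    -1.   ]
(array([ 0.0066, -0.0002, -0.0028]), array([-0.    , -0.0003, -0.0001]))
(array([ 0.0136, -0.0003, -0.005 ]), array([-0.    , -0.0003, -0.0001]))
(array([ 0.0208, -0.0003, -0.0064]), array([-0.    , -0.0003, -0.0001]))
(array([ 0.028 , -0.0003, -0.007 ]), array([-0.    , -0.0003, -0.0001]))
(array([ 0.0354, -0.0003, -0.007 ]), array([-0.    , -0.0003, -0.0001]))
(array([ 0.0426, -0.0003, -0.0061]), array([-0.    , -0.0003, -0.0001]))
```

Force is about 3 N in the expected direction, so the rail is turning. I carry on over the centre.

{"name": "step_arm", "arguments": {
  "commands": [
    [0.0034,0,-0.0014,0,0,0,1],
    [0.0066,0,-0.0028,0,0,0,1],
    [0.01,0,-0.004,0,0,0,1],
    [0.0136,0,-0.005,0,0,0,1],
    [0.0172,0,-0.0058,0,0,0,1],
    [0.0208,0,-0.0064,0,0,0,1],
    [0.0244,0,-0.0068,0,0,0,1],
    [0.028,0,-0.007,0,0,0,1],
    [0.0316,0,-0.007,0,0,0,1],
    [0.0354,0,-0.007,0,0,0,1]
  ]
}}

```text
clock: 21.7
tcp_pos: [0.4753, 0.0184, 0.1218]
orientation: [-3.141, -0.058, -0.004]
contact_force: [-1.1, -0.3, -0.8]
grip_width: 0.0002
```

```bash
python3 - <<'E'
from h import *
show()
for p in((-103.7,121.2),(-100.1,120.4),(-96.6,119.3),(-93.2,117.8)): print(cmd(w(p[0]/1e3+.0015,0,p[1]/1e3),down(0)))
E
```

```text
t 21.7 sign tcp mm [-1.053e+02 -1.000e-01  1.218e+02] F [-1.11 -0.28 -0.85] M [ 0.01  0.21 -0.04] w 0.0002 toolx [0.999 0.037 0.002] z [ 0.002  0.001 -1.   ]
(array([ 0.0061, -0.0002,  0.0012]), array([-0.0001, -0.0004, -0.0001]))
(array([ 0.0133, -0.0002,  0.0028]), array([-0.0001, -0.0004, -0.0001]))
(array([ 0.0203, -0.0002,  0.005 ]), array([-0.0001, -0.0004, -0.0001]))
(array([ 0.0271, -0.0002,  0.008 ]), array([-0.0001, -0.0004, -0.0001]))
```

{"name": "step_arm", "arguments": {
  "commands": [
    [0.003,0,0.0004,0,0,0,1],
    [0.006,0,0.001,0,0,0,1],
    [0.0096,0,0.002,0,0,0,1],
    [0.013,0,0.003,0,0,0,1],
    [0.0166,0,0.004,0,0,0,1],
    [0.02,0,0.005,0,0,0,1],
    [0.0236,0,0.0064,0,0,0,1],
    [0.027,0,0.008,0,0,0,1],
    [0.027,0,0.008,0,0,0,1],
    [0.027,0,0.008,0,0,0,1]
  ]
}}

```text
clock: 22.95
tcp_pos: [0.4887, 0.0189, 0.1178]
orientation: [-3.141, -0.059, -0.004]
contact_force: [0.2, 0.3, 0.3]
grip_width: 0.0001
```

```bash
python3 - <<'E'
from h import *
show()
s=grab_frame("side")
cv2.imwrite("pics/f.png",cv2.resize(s["img"][160:280,190:340],None,fx=4,fy=4,interpolation=3)[:,:,::-1])
for p in((-.09,.120),(-.08,.115),(-.08,.107)): print(cmd(w(p[0],0,p[1]),down(0)))
E
```

```text
t 22.95 sign tcp mm [-9.180e+01 -1.000e-01  1.178e+02] F [0.24 0.34 0.34] M [-0.07  0.02  0.02] w 0.0001 toolx [0.999 0.037 0.002] z [ 0.002  0.001 -1.   ]
(array([ 0.0037, -0.0002, -0.0044]), array([-0.0001, -0.0004, -0.0001]))
(array([ 0.0237, -0.0002,  0.0057]), array([-0.0001, -0.0004, -0.0001]))
(array([ 0.0236, -0.0002,  0.0217]), array([-0.0001, -0.0004, -0.0001]))
```

View pics/f.png

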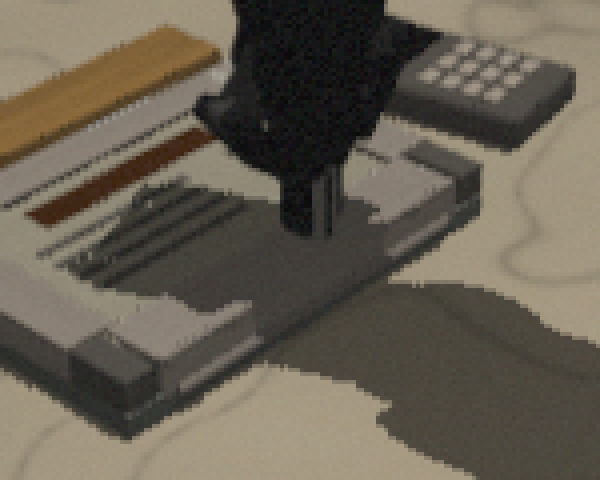

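The rail has snapped over and lies level with the corner caps, flange from (160,360) to (440,190). A gentle press down confirms whether it is seated.

{"name": "step_arm", "arguments": {
  "commands": [
    [0.012,0,0,0,0,0,1],
    [0.022,0,0,0,0,0,1],
    [0.022,0,0.008,0,0,0,1],
    [0.022,0,0.014,0,0,0,1],
    [0.022,0,0.018,0,0,0,1],
    [0.022,0,0.021,0,0,0,1],
    [0.022,0,0.023,0,0,0,1],
    [0.022,0,0.0245,0,0,0,1],
    [0.022,0,0.0255,0,0,0,1],
    [0.022,0,0.0255,0,0,0,1]
  ]
}}

```text
clock: 24.25
tcp_pos: [0.4998, 0.0194, 0.1052]
orientation: [-3.141, -0.059, -0.004]
contact_force: [-0.3, -0.0, 1.6]
grip_width: 0.0001
```

```bash
python3 - <<'E'
from h import *
show()
for p in((-.08,0,.16),(.108,.071,.16),(.108,.071,.125)): print(cmd(w(*p),down(0)))
E
```

```text
t 24.25 sign tcp mm [-8.080e+01 -1.000e-01  1.052e+02] F [-0.35 -0.03  1.61] M [-0.02  0.12  0.  ] w 0.0001 toolx [0.999 0.037 0.002] z [ 0.002  0.    -1.   ]
(array([ 0.0018, -0.0002, -0.1096]), array([-0.0001, -0.0004, -0.0001]))
(array([ 0.3777, -0.1424, -0.1086]), array([-0.0001, -0.0004, -0.0001]))
(array([ 0.3776, -0.1424, -0.0386]), array([-0.0001, -0.0004, -0.0001]))
```

The rail seats at 33 mm and carries the load. Now to the rocker, pressing its raised +y end.

```bash
python3 -c "
from h import *
for p in((.109,.077,.16),(.109,.077,.124)): print(cmd(w(*p),down(0)))"
```

```text
(array([ 0.3797, -0.1544, -0.1086]), array([-0.0001, -0.0004, -0.0001]))
(array([ 0.3795, -0.1544, -0.0366]), array([-0.0001, -0.0004, -0.0001]))
```

{"name": "step_arm", "arguments": {
  "commands": [
    [0,0,-0.05,0,0,0,1],
    [0,0,-0.109,0,-0.0004,0,1],
    [0.1,-0.05,-0.109,0,-0.0004,0,1],
    [0.2,-0.1,-0.109,0,-0.0004,0,1],
    [0.3,-0.154,-0.109,0,-0.0004,0,1],
    [0.38,-0.154,-0.109,0,-0.0004,0,1],
    [0.38,-0.154,-0.109,0,-0.0004,0,1],
    [0.38,-0.154,-0.07,0,-0.0004,0,1],
    [0.38,-0.154,-0.037,0,-0.0004,0,1],
    [0.38,-0.154,-0.037,0,-0.0004,0,1]
  ]
}}

```text
clock: 25.5
tcp_pos: [0.6846, 0.1028, 0.1216]
orientation: [3.14, 0.059, -0.008]
contact_force: [-0.4, 0.3, 0.3]
grip_width: -0.0002
```

```bash
python3 - <<'E'
from h import *
show()
t=grab_frame("top");s=grab_frame("side")
cv2.imwrite("pics/g.png",np.hstack([cv2.resize(f["img"][y:y+110,x:x+130],None,fx=3,fy=3,interpolation=3)[:,:,::-1] for f,x,y in((s,125,140),(t,210,100))]))
E
```

```text
t 25.5 sign tcp mm [107.   76.3 121.6] F [-0.39  0.33  0.29] M [-0.02 -0.01  0.01] w -0.0002 toolx [ 0.999  0.037 -0.005] z [-0.005 -0.001 -1.   ]
```

View pics/g.png

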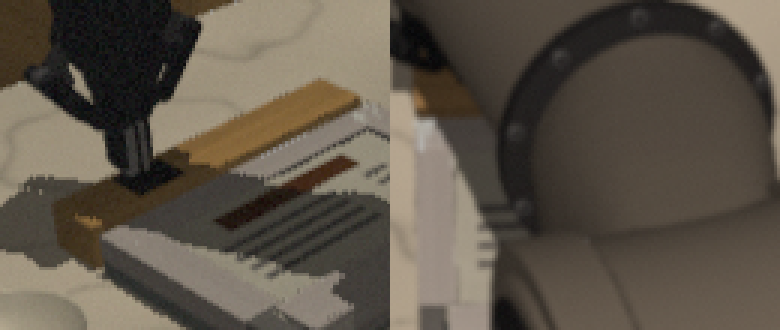

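The tips hang over the raised left (+y) half of the rocker at (140,170). Press slowly.

{"name": "step_arm", "arguments": {
  "commands": [
    [0.002,0.004,0,0,0.0007,0,1],
    [0.002,0.004,0.002,0,0.0007,0,1],
    [0.002,0.004,0.004,0,0.0007,0,1],
    [0.002,0.004,0.006,0,0.0007,0,1],
    [0.002,0.004,0.008,0,0.0007,0,1],
    [0.002,0.004,0.0095,0,0.0007,0,1],
    [0.002,0.004,0.011,0,0.0007,0,1],
    [0.002,0.004,0.0125,0,0.0007,0,1],
    [0.002,0.004,0.0135,0,0.0007,0,1],
    [0.002,0.004,0.0135,0,0.0007,0,1]
  ]
}}

```text
clock: 26.85
tcp_pos: [0.6873, 0.1013, 0.1172]
orientation: [-3.141, -0.059, -0.006]
contact_force: [0.3, -0.2, 0.9]
grip_width: 0.0001
```

```bash
python3 -c "
from h import *
show()"
```

```text
t 26.85 sign tcp mm [109.7  74.7 117.2] F [ 0.3  -0.24  0.86] M [-0.    0.08 -0.02] w 0.0001 toolx [0.999 0.037 0.004] z [ 0.003  0.    -1.   ]
```

{"name": "step_arm", "arguments": {
  "commands": [
    [0,0,0.001,0,0,0,1],
    [0,0,0.002,0,0,0,1],
    [0,0,0.003,0,0,0,1],
    [0,0,0.004,0,0,0,1],
    [0,0,0.005,0,0,0,1],
    [0,0,0.006,0,0,0,1],
    [0,0,0.007,0,0,0,1],
    [0,0,0.008,0,0,0,1],
    [0,0,0.009,0,0,0,1],
    [0,0,0.009,0,0,0,1]
  ]
}}

```text
clock: 28.1
tcp_pos: [0.6873, 0.1012, 0.1125]
orientation: [-3.141, -0.059, -0.005]
contact_force: [0.6, 0.3, -0.7]
grip_width: 0.0003
```

```bash
python3 -c "
from h import *
show()"
```

```text
t 28.1 sign tcp mm [109.7  74.6 112.5] F [ 0.65  0.29 -0.71] M [0.01 0.03 0.  ] w 0.0003 toolx [0.999 0.037 0.003] z [ 0.003  0.    -1.   ]
```

{"name": "step_arm", "arguments": {
  "commands": [
    [0,0,-0.04,0,0,0,1],
    [0,0,-0.1,0,0,0,1],
    [0,0,-0.2,0,0,0,1],
    [0,0,-0.3,0,0,0,1],
    [-0.08,0.12,-0.34,0,0,0,1],
    [-0.17,0.24,-0.34,0,0,0,1],
    [-0.25,0.36,-0.34,0,0,0,1],
    [-0.33,0.48,-0.34,0,0,0,1],
    [-0.42,0.6,-0.34,0,0,0,1],
    [-0.5,0.72,-0.34,0,0,0,1]
  ]
}}

```text
clock: 29.35
tcp_pos: [0.4845, -0.214, 0.2835]
orientation: [3.14, 0.059, 0.009]
contact_force: [0.2, -0.6, -0.6]
grip_width: -0.0004
```

```bash
python3 - <<'E'
from h import *
import pickle
show()
s=grab_frame("side");t=grab_frame("top")
s0,t0=pickle.load(open("f0.pkl","rb"))
def c(f,x,y,w,h,k): return cv2.resize(f["img"][y:y+h,x:x+w],(w*k,h*k),interpolation=3)[:,:,::-1]
a=np.hstack([c(s0,150,180,50,37,8),c(s,150,180,50,37,8)])
b=np.hstack([c(s,130,150,200,150,2),c(t,190,95,200,150,2)])
cv2.imwrite("pics/i.png",np.vstack([a,b]))
for n in("coin_dish","card_terminal","bar_carton"):
    for x,y in((s,s0),(t,t0)):
        A=masks_of(n,x)[:1]
        print(n,[np.round(v["extent"],1) for v in A])
# difference before/after per object (shadow aside)
for n,(x,y,w_,h_) in dict(dish=(155,140,45,45),term=(345,130,50,75),carton=(383,215,52,80)).items():
    print(n,np.abs(t["img"][y:y+h_,x:x+w_].astype(int)-t0["img"][y:y+h_,x:x+w_]).mean().round(2))
E
```

```text
t 29.35 sign tcp mm [-104.9 -232.6  283.5] F [ 0.25 -0.56 -0.63] M [-0.02 -0.01  0.03] w -0.0004 toolx [0.999 0.038 0.006] z [ 0.006 -0.001 -1.   ]
coin_dish [array([126.3, 256.2,  58.5,  40.6])]
coin_dish [array([174.9, 160.8,  45.7,  45.7])]
card_terminal [array([298. , 178.4,  74.7,  31.1])]
card_terminal [array([366.1, 166.2,  43.7,  71.4])]
bar_carton [array([393.9, 195.1,  84.8,  54.4])]
bar_carton [array([407. , 256.4,  44.4,  77.4])]
dish 16.28
term 30.16
carton 11.42
```

View pics/i.png

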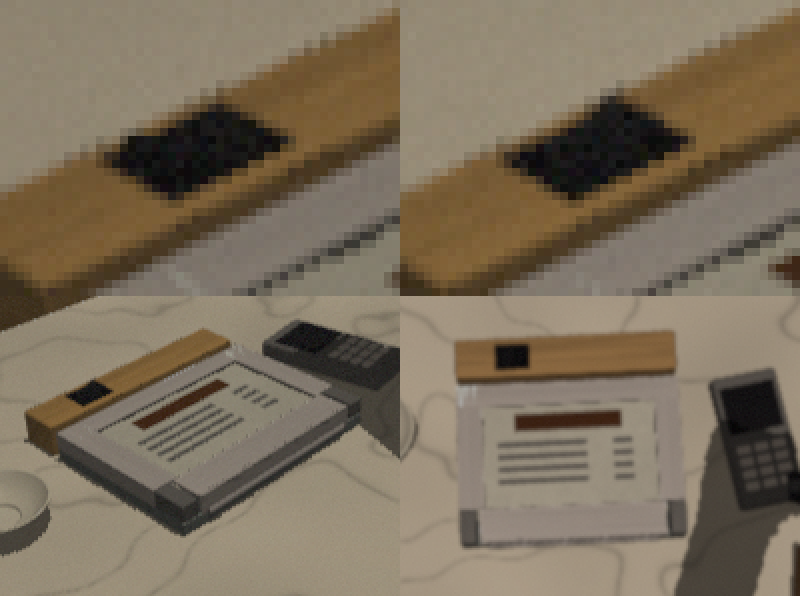

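The comparison shows the rocker's raised end moved from the left (+y) half to the right, with a peak at (612,95), so it is on. The rail lies flush with the side rails, the panel is in, and the other things look unmoved. I hand the job in.

```bash
python3 -c "
from h import *
show();print(r.hand_in())"
```

```text
t 29.75 sign tcp mm [-102.7 -229.6  282.3] F [-0.51  0.13 -0.78] M [-0.01  0.01  0.02] w -0.0002 toolx [0.999 0.04  0.004] z [ 0.004  0.001 -1.   ]
the job is handed in; nothing more can be done
None
```

The panel is in against the stop, the rail is snapped shut and the sign is switched on. I handed the job in at 29.75 s with the arm clear of everything.

- **Panel:** it slid at about 1 N until it met the seal. It then stopped dead: force went from 6.7 to 9.9 N with no tip travel. That is under the 12 N limit, judging by the end-of-call readings.
- **Rail:** I swung it over along its arc at about 3 N, and it snapped shut by itself. A gentle press at 1.6 N found it seated at about 33 mm, and the last pictures show it flush with the side rails.
- **Switch:** the tip went down to 39.5 mm and met no force there, so I saw no reading of the snap itself. The before and after pictures show the raised end has moved from the +y half to the −y half, so it is on.
- **Other things:** the dish, terminal and carton look unmoved in the last picture, and no contact with them was felt. My pixel-difference check on them showed changes, which I put down to the arm's shadow and the arm being in view, so it proves nothing. The network positions for the terminal and carton differed by a few pixels from the start. I put that down to their usual error and partial cover by the arm. The dish had no usable side-view position at the start to compare with.
- **Pose fit:** the side-camera fit of the sign disagreed with the top view by several mm. I used the top view and relied on touch.

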